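Wedge a rocking bench power supply

TASK

The bench power supply rocks because the screw foot under its corner with the yellow dot is too short. Without grasping or lifting anything, push the orange wedge along the bench, thin end first, under that short foot until the supply no longer rocks yet still stands level; test it by pressing gently down on the yellow dot, and push the wedge in further if the corner still dips. Leave the supply where it stands and the other things alone, and finish while holding: fingertips still pressing gently down on the dotted corner, with the wedge carrying that corner.

Things in the scene. Friction and masses are not known exactly. Their poses are not given: they have to be found in the camera images.
- supply: Grey bench power supply, loose, about 2.4 kg: box 170 (x) by 230 (y) by 75 mm high on feet, underside 26 mm, top 101 mm above the bench. Origin on the bench under its centre; +x to the black panel with knobs (14 mm proud), z up. Three rubber feet (22 mm diameter, centres 23 mm in from the sides) stand; the +x +y one is short. It stands level unpressed, and slides if the wedge is shoved with about 8 N or more.
- short_foot (a point): Point on the bench (supply level) below the centre of the short steel screw foot, 22 mm diameter, at the supply's +x +y corner, 23 mm in from both sides. The foot ends 9 to 16 mm above the bench, how much is unknown. The wedge goes in from the supply's +y side.
- dot (a point): Centre of the yellow dot (24 mm) on the supply's top, straight above the short foot, 101 mm above the bench: the place to press. Unwedged, pressing here with about 3 to 6 N makes the corner dip by the foot's gap (0.09 to 0.16 rad of tilt); it rights itself when let go.
- wedge: Loose orange wedge, 0.11 kg, 130 long, 50 wide, 3 mm thick at the thin end, 29 mm at the upright back end (slope 1 in 5). Origin: centre of its flat underside; +x to the thin end, ends 65 mm either way. Starts off the supply's +y side, thin end roughly facing the short foot. It drags with under 1.5 N, gets plainly harder to push (over 5 N) as it jams under the foot, and stays where pushed.
- reel: Red solder reel standing flat, 60 mm diameter, 40 mm high, origin at the centre of its underside. Leave it alone.
- meter: Yellow multimeter lying flat, 140 by 75 by 42 mm high, origin at the centre of its underside. Leave it alone.
- jar: Small jar with a black lid, 52 mm diameter, 62 mm high, origin at the centre of its underside. Leave it alone.
Mind the look-alikes: they are no part of the job. What is meant by the wedge is not black or red, and is the smaller of those in its own colour.

How it is judged:
By the outcome, as a careful person would: the job done as asked, in the order asked, and still so for the second after the job is handed in, while the arm keeps its last pose, push and grip.
It also fails if it takes over 45 s, if anything falls off the work surface, if the arm or the gripper's body presses on something with over 40 N, if the wrist force passes 120 N, or if a joint passes its speed limit or range.

ROBOT

A 7-joint arm with a two-finger parallel gripper is mounted at the origin on the work surface. World frame = base frame: x ahead of the robot, y to its left, z up, the work surface at z = 0. Lengths are in m, angles in rad, forces in N, time in s.
With the tool pointing down it reaches from about 0.4 to 0.85 m from the base axis. Payload 6.9 kg.
Tool frame: the origin (TCP) lies on the centre line of the jaws, within the pads' length; the fingertips stand manip.tips_ahead ahead of it and the grasp point (between the pads) is the TCP (manip.tips_ahead is the distance from the TCP to the fingertips, in m); z points along the fingers, y is the line along which they close (so a half turn about z gives the same grasp; the last joint's range is limited). The gripper opens to 85 mm and grips with 20 to 120 N. Pads are 22 mm wide; open, the fingers measure 114 mm over their backs; the gripper's body (76 mm by 85 mm) begins 54 mm behind the grasp point. The pads swing forward as they close: fully open they stand 13 mm farther back than shut.
Start: joints at [-1.111, 0.507, -0.238, 1.5, 0.126, 1.149, -0.155], TCP at [0.217, 0.586, 0.25] pointing down, gripper open.
Joint ranges: [-3.08, 3.08], [-0.24, 2.05], [-1.43, 1.35], [0, 2.5], [-1.52, 4.66], [0.17, 1.96], [-2.89, 2.89]. Speed limits (rad/s): [2.39, 2.39, 3.14, 3.14, 3.14, 3.14, 3.14].

INTERFACE

Orientations are given as a rotation vector (axis times angle).
In Python, from rig import manip, eyes, ticket gives the robot as it stands.
- The arm moves only by the tool carry_out, never from a script. Its argument "rows" is a list of rows, each a list of 5 numbers: the shift along the tool's x, y, z in units of 0.02 m (1.0 is 0.02 m), then the turn about the tool's z in units of 360 degrees (1.0 is 360 degrees), then the closure, from 0 (fully open) to 1 (shut). A call has 1 to 5 rows; each row shifts and turns the commanded pose from where the row before left it, along the tool's axes as they then stand; what a row does not reach is not made up. A row lasts 1/10 s, in which the tool goes at most 50 mm and 8.59 degrees, less where a joint would pass 70% of its speed; a pose out of reach is approached as far as the arm can. A call with a number of a shift or a turn outside -1 to 1 is refused whole. A call with a gripper value outside its range is refused whole. The fingers move at their own pace and stop on an object; the grip force is fixed at half the most. Time passes only in rows, so rows that do not move let the fingers close. It gives the time, the measured TCP pose, the force, the opening and the grip force at its end, in the units of the state.
- manip.sense(): the state, without advancing time (a new reading comes with each control period).
- eyes.read_camera(name): name is "scene" or "top" or "wrist"; returns a dict with "img" (480x640x3 uint8, red, green, blue), "mtx" (3x3 intrinsics, pixels), "R" (3x3) and "t" (3): a world point X has camera coordinates R X + t; the wrist camera has in their place "T_tool_cam" (4x4, takes a point from camera to tool coordinates, whose origin is the TCP and whose axes are the flange's). Camera axes: x right, y down, z forward; pixel columns grow to the right and rows downward; lengths in m; the calibration is good to about 2 mm. A picture is of the moment at which its call begins: read the wrist's pose just before it. There is no depth.
- ticket.close_job(): hands the job in; it is judged then, once.
The state is a dict: "time_s": time; "joints": joint angles; "dq": joint speeds; "tau": joint torques, N m; "eef_pos": TCP position; "tcp_rot": TCP orientation; "force": force on the tool from outside, world axes, zero at the start; "ft_torque": the same for the moment, N m; "finger_gap": finger opening in m; "finger_force": force on a finger pad.
Only numpy, scipy, OpenCV 4.12 (cv2) and the standard library are available. Lean on these libraries where they do the work, as an engineer would, in place of code of your own. Each camera call takes 0.05 s, during which the arm holds its last target. There are 200 camera calls.

## Working session

There is one attempt and no reset: what is moved stays moved. The work goes in short steps, Python scripts to look and compute and a tool call to move; the robot and the scene stay as the last step left them, time stands still between calls to the robot, and variables do not carry over. Pictures are saved under pics/ and viewed, at most 10 in all, crops included, and the job is handed in when it is done.

Besides the shell and the picture viewer there is one more tool, called by a JSON object that holds its "method" and its "body", one argument or row to a line. carry_out: Moves the arm, as the interface text tells. Shifts and turns lie within -1 to 1; 1 stands for 0.02 m of shift or 360 degrees of turn. Its arguments: {"type":"object","properties":{"rows":{"type":"array"}},"required":["rows"]}

```bash
mkdir -p pics; ls; python3 - <<'E'
from rig import manip, eyes, ticket
import cv2,pickle,numpy as np
s=manip.sense();print({k:np.round(v,3) for k,v in s.items()}, manip.tips_ahead)
d={}
for n in("scene","top"):
    d[n]=eyes.read_camera(n);cv2.imwrite(f"pics/{n}0.png",d[n]["img"][:,:,::-1])
    print(n,d[n]["mtx"],d[n]["R"],d[n]["t"])
pickle.dump(d,open("cams.pkl","wb"))
E
```

```text
pics
{'time_s': np.float64(0.0), 'joints': array([-1.11 ,  0.508, -0.237,  1.501,  0.126,  1.149, -0.155]), 'dq': array([-0.   ,  0.001, -0.   , -0.001,  0.001, -0.   ,  0.001]), 'tau': array([-1.0000e-03, -6.2061e+01, -2.1870e+00, -2.4965e+01,  1.3000e-02,
        1.2000e-02, -0.0000e+00]), 'eef_pos': array([0.217, 0.586, 0.249]), 'tcp_rot': array([-5.540e-01, -3.092e+00,  3.000e-03]), 'force': array([-0.657, -0.08 , -0.809]), 'ft_torque': array([-0.061,  0.019, -0.04 ]), 'finger_force': np.float64(0.0), 'finger_gap': np.float64(0.086)} 0.019
scene [[579.09730684   0.         320.30869078]
 [  0.         579.09730684 232.62691059]
 [  0.           0.           1.        ]] [[ 0.81825117  0.57478018  0.00963136]
 [ 0.46586941 -0.65320491 -0.59689952]
 [-0.33679476  0.49290069 -0.80225819]] [-0.49828152 -0.12594261  1.40172708]
top [[611.03452924   0.         314.92337889]
 [  0.         611.03452924 235.4997695 ]
 [  0.           0.           1.        ]] [[ 0.02445592 -0.99965224  0.00986406]
 [-0.99000337 -0.02558852 -0.13870312]
 [ 0.1389073  -0.00637334 -0.99028488]] [0.10207818 0.54614349 1.20616747]
```

View pics/top0.png

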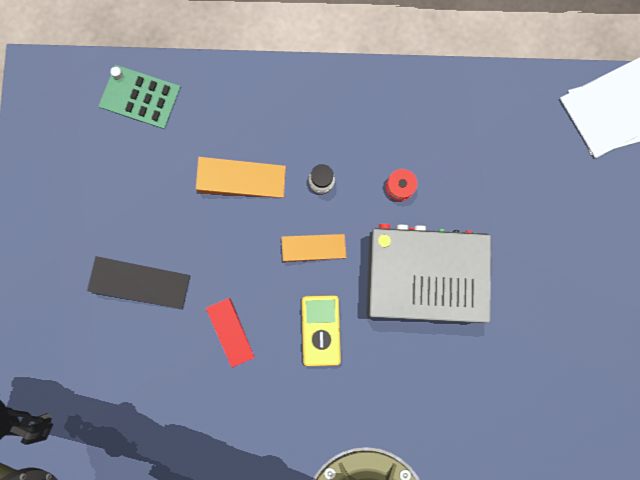

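View pics/scene0.png

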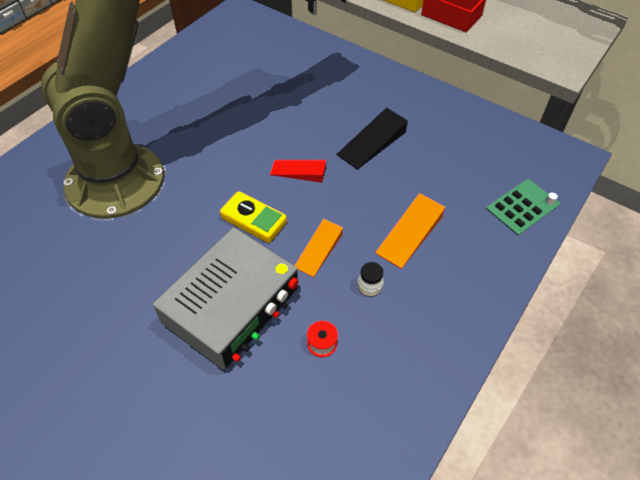

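The top view shows two orange wedges: small at (314,248) and large at (240,178). There is also a black one at (139,283) and a red one at (230,332). The small orange one fits, being the smaller of its colour, with its thin end facing the dotted corner (385,241). I'll measure it and confirm with a crop.

```bash
cat > h.py <<'E'
import numpy as np,cv2
def ray(c,u,z):
    d=c["R"].T@np.linalg.inv(c["mtx"])@np.array([u[0],u[1],1.]);o=-c["R"].T@c["t"]
    return o+d*(z-o[2])/d[2]
def blobs(img,lo,hi,amin=80):
    m=cv2.inRange(cv2.cvtColor(img,cv2.COLOR_RGB2HSV),lo,hi)
    return [k for k in cv2.findContours(m,0,cv2.CHAIN_APPROX_NONE)[0] if cv2.contourArea(k)>amin]
def cen(k):
    m=cv2.moments(k);return m["m10"]/m["m00"],m["m01"]/m["m00"]
def proj(c,X):
    p=c["mtx"]@(c["R"]@np.array(X)+c["t"]);return p[:2]/p[2]
E
python3 - <<'E'
import pickle;from h import *
d=pickle.load(open("cams.pkl","rb"));np.set_printoptions(precision=4,suppress=True)
for n in d:
    c=d[n];im=c["img"]
    for k in blobs(im,(5,200,120),(18,255,255)):
        q=cv2.approxPolyDP(k,0.03*cv2.arcLength(k,True),True)[:,0]
        print(n,"orange",cv2.contourArea(k),cen(k));
        for p in q: print("  ",p,"z0",ray(c,p,0)[:2],"z3",ray(c,p,.003)[:2],"z29",ray(c,p,.029)[:2])
    for k in blobs(im,(25,180,150),(34,255,255),60):
        print(n,"yellow",cv2.contourArea(k),cen(k),ray(c,cen(k),.101)[:2])
c=d["top"]
g=[k for k in blobs(c["img"],(0,0,60),(180,45,150),3000)]
for k in g:
    r=cv2.minAreaRect(k);print("grey",r,[ray(c,p,.101)[:2] for p in cv2.boxPoints(r)])
im=c["img"][140:330,190:500,::-1];a=cv2.resize(im,None,fx=2.5,fy=2.5,interpolation=3);cv2.imwrite("pics/crop1.png",a)
E
```

```text
scene orange 2190.0 (410.56217656012177, 230.4716894977169)
   [420 194] z0 [0.6239 0.3937] z3 [0.6248 0.3912] z29 [0.6326 0.3695]
   [376 252] z0 [0.6272 0.1888] z3 [0.6281 0.1869] z29 [0.6358 0.1702]
   [400 267] z0 [0.6908 0.1853] z3 [0.6915 0.1834] z29 [0.6976 0.1668]
   [443 210] z0 [0.692  0.3819] z3 [0.6927 0.3794] z29 [0.6988 0.358 ]
scene yellow 75.0 (281.16888888888883, 268.5) [ 0.5263 -0.0174]
scene yellow 1447.0 (253.03351762266757, 213.62669891730016) [0.3947 0.0575]
grey ((138.17306518554688, 282.6346130371094), (97.8619384765625, 36.08536148071289), 11.309932708740234) [array([0.4174, 0.5471]), array([0.4852, 0.5387]), array([0.4531, 0.3534]), array([0.3857, 0.3633])]
```

View pics/crop1.png

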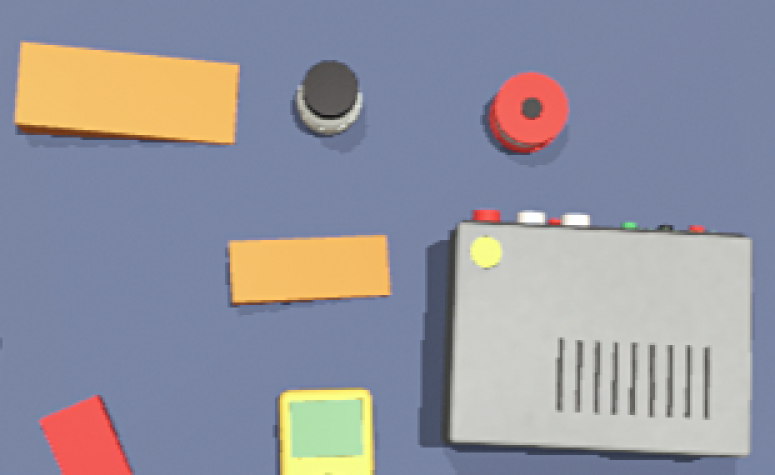

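The crop confirms it: the small orange wedge spans crop (229–390, 236–304), its thin end pointing right at the yellow-dot corner (486,252). The masks need looser thresholds.

```bash
python3 - <<'E'
import pickle;from h import *
d=pickle.load(open("cams.pkl","rb"));np.set_printoptions(precision=4,suppress=True)
hsv=cv2.cvtColor(d["top"]["img"],cv2.COLOR_RGB2HSV);print(hsv[248,314],hsv[241,385],hsv[260,400],hsv[310,400], cv2.cvtColor(d["scene"]["img"],cv2.COLOR_RGB2HSV)[250,318])
for n in d:
    c=d[n];im=c["img"]
    for k in blobs(im,(8,110,120),(21,255,255),400):
        q=cv2.approxPolyDP(k,0.03*cv2.arcLength(k,True),True)[:,0]
        print(n,"orange",cv2.contourArea(k),cen(k));
        for p in q: print("  ",p,"z3",ray(c,p,.003)[:2],"z29",ray(c,p,.029)[:2])
    for k in blobs(im,(24,90,150),(34,255,255),50):
        print(n,"yellow",cv2.contourArea(k),cen(k),ray(c,cen(k),.101)[:2])
c=d["top"]
for k in blobs(c["img"],(0,0,70),(180,40,255),5000):
    r=cv2.minAreaRect(k)
    for p in cv2.boxPoints(r): print("grey",p,ray(c,p,.101)[:2])
E
```

```text
[ 18 149 245] [ 31 115 253] [ 42   6 207] [ 36   6 199] [ 19 255 245]
scene orange 1254.5 (318.74518400425137, 247.20579248040386)
   [325 219] z3 [0.4835 0.1973] z29 [0.4948 0.1804]
   [294 265] z3 [0.501  0.0542] z29 [0.5119 0.0408]
   [312 276] z3 [0.5493 0.0539] z29 [0.5589 0.0405]
   [342 229] z3 [0.5315 0.1961] z29 [0.5415 0.1792]
scene orange 2279.0 (410.536931402662, 230.21983326020185)
   [419 193] z3 [0.6213 0.3925] z29 [0.6292 0.3708]
   [376 251] z3 [0.6267 0.1892] z29 [0.6344 0.1724]
   [399 267] z3 [0.6897 0.1821] z29 [0.6959 0.1656]
   [444 208] z3 [0.6918 0.3862] z29 [0.6979 0.3646]
scene orange 3375.0 (31.770617283950617, 43.62217283950617)
   [75  0] z3 [-0.6767  0.4628] z29 [-0.6367  0.4393]
   [ 0 35] z3 [-0.7123  0.2058] z29 [-0.6715  0.1887]
   [ 0 91] z3 [-0.4967  0.0451] z29 [-0.4612  0.0319]
   [58 54] z3 [-0.4988  0.2461] z29 [-0.4632  0.228 ]
scene yellow 93.0 (281.2813620071684, 268.3243727598566) [ 0.5262 -0.0169]
scene yellow 1612.0 (252.52398676592222, 214.86155913978493) [0.3959 0.0543]
top orange 1455.5 (312.95167754494446, 247.31478300698498)
   [343
[... 248 characters left out ...]
2221416484)
   [199 157] z3 [0.7104 0.3662] z29 [0.7034 0.3612]
   [198 190] z3 [0.6388 0.3646] z29 [0.6333 0.3597]
   [283 196] z3 [0.6307 0.185 ] z29 [0.6253 0.1837]
   [284 166] z3 [0.6957 0.1849] z29 [0.689  0.1837]
top yellow 2400.0 (320.77666666666664, 330.21763888888887) [0.3541 0.1007]
top yellow 94.5 (384.0564373897707, 240.33509700176364) [ 0.5285 -0.0175]
grey [367.7489 317.2738] [0.3805 0.0122]
grey [372.2579 222.5837] [0.5626 0.0057]
grey [494.362  228.3982] [ 0.5574 -0.2314]
grey [489.853  323.0883] [ 0.3753 -0.2198]
grey [0.0001 0.    ] [1.0005 0.767 ]
grey [638.9999   0.    ] [ 1.0396 -0.5368]
grey [638.9999 157.    ] [ 0.7077 -0.5204]
grey [  0.0001 157.    ] [0.6736 0.7357]
```

{"method": "carry_out", "body": {
  "rows": [
    [0,0,0.5,0.0228,1],
    [0,0,0.5,0.0228,1],
    [0,0,0.5,0.0228,1],
    [0,0,0.5,0.0228,1],
    [0,0,0,0.0228,1]
  ]
}}

```text
time_s: 0.6
eef_pos: [0.2168, 0.585, 0.2083]
tcp_rot: [1.611, 2.696, -0.005]
force: [-0.0, -0.8, 0.3]
finger_gap: 0.0123
finger_force: 0.0
```

{"method": "carry_out", "body": {
  "rows": [
    [0,0,0,0.0228,1],
    [0,0,0,0.0228,1],
    [0,0,0,0.0228,1],
    [0,0,0,0,1],
    [0,0,0,0,1]
  ]
}}

```text
time_s: 1.1
eef_pos: [0.2169, 0.586, 0.2099]
tcp_rot: [2.137, 2.302, -0.001]
force: [0.4, 0.7, -0.2]
finger_gap: -0.0003
finger_force: 0.0
```

{"method": "carry_out", "body": {
  "rows": [
    [-0.98,0.675,0,0,1],
    [-0.98,0.675,0,0,1],
    [-0.98,0.675,0,0,1],
    [-0.98,0.675,0,0,1],
    [-0.98,0.675,0,0,1]
  ]
}}

```text
time_s: 1.6
eef_pos: [0.2919, 0.4921, 0.2102]
tcp_rot: [2.138, 2.302, -0.0]
force: [0.7, 1.0, 0.5]
finger_gap: -0.0001
finger_force: 0.0
```

{"method": "carry_out", "body": {
  "rows": [
    [-0.98,0.675,0,0,1],
    [-0.98,0.675,0,0,1],
    [-0.98,0.675,0,0,1],
    [-0.98,0.675,0,0,1],
    [-0.98,0.675,0,0,1]
  ]
}}

```text
time_s: 2.1
eef_pos: [0.3661, 0.399, 0.2103]
tcp_rot: [2.138, 2.302, -0.0]
force: [0.7, -0.2, -0.3]
finger_gap: -0.0001
finger_force: 0.0
```

{"method": "carry_out", "body": {
  "rows": [
    [-0.98,0.675,0,0,1],
    [-0.98,0.675,0,0,1],
    [-0.98,0.675,0,0,1],
    [-0.98,0.675,0,0,1],
    [-0.98,0.675,0,0,1]
  ]
}}

```text
time_s: 2.6
eef_pos: [0.4403, 0.306, 0.2103]
tcp_rot: [2.138, 2.302, -0.0]
force: [0.1, -0.8, -0.3]
finger_gap: -0.0
finger_force: 0.0
```

{"method": "carry_out", "body": {
  "rows": [
    [-0.98,0.675,0.5,0,1],
    [-0.98,0.675,0.5,0,1],
    [-0.98,0.675,0.5,0,1],
    [-0.98,0.675,0.5,0,1],
    [0,0,0,0,1]
  ]
}}

```text
time_s: 3.1
eef_pos: [0.5006, 0.2286, 0.1691]
tcp_rot: [2.143, 2.295, -0.004]
force: [0.4, -1.0, 0.3]
finger_gap: -0.0002
finger_force: 0.0
```

{"method": "carry_out", "body": {
  "rows": [
    [0,0.72,1,0,1],
    [0,0,1,0,1],
    [0,0,1,0,1],
    [0,0,1,0,1],
    [0,0,1,0,1]
  ]
}}

```text
time_s: 3.6
eef_pos: [0.5131, 0.2343, 0.0697]
tcp_rot: [-2.138, -2.301, -0.001]
force: [0.1, -0.6, -0.4]
finger_gap: -0.0
finger_force: 0.0
```

{"method": "carry_out", "body": {
  "rows": [
    [0,0,0.9,0,1],
    [0,0,0.7,0,1],
    [0,0,0.2,0,1],
    [0,0,0,0,1],
    [0,0,0,0,1]
  ]
}}

```text
time_s: 4.1
eef_pos: [0.5137, 0.2339, 0.035]
tcp_rot: [2.141, 2.299, 0.001]
force: [0.5, -0.4, -0.7]
finger_gap: -0.0001
finger_force: 0.0
```

```bash
python3 - <<'E'
from rig import manip, eyes
from h import *
s=manip.sense();print(s["eef_pos"],s["tcp_rot"],s["force"])
c=eyes.read_camera("scene");im=c["img"][150:380,180:460,::-1]
cv2.imwrite("pics/s1.png",cv2.resize(im,None,fx=2.5,fy=2.5,interpolation=3))
E
```

```text
[0.51369381 0.23385699 0.03495808] [2.14121497e+00 2.29871613e+00 1.44169802e-03] [ 0.46765795 -0.39136564 -0.65634678]
```

View pics/s1.png

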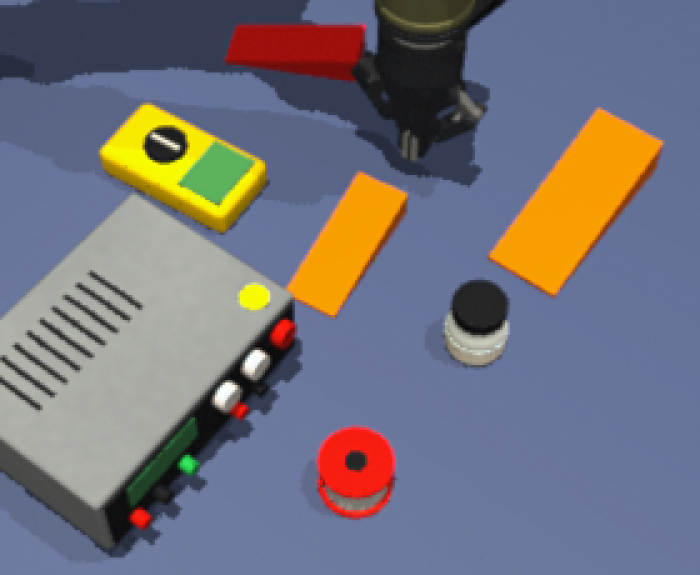

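The scene crop shows the closed fingertips at crop (408,150), squarely behind the wedge's back end at (385,190) with the way clear. Pushing now.

{"method": "carry_out", "body": {
  "rows": [
    [-0.5,0,0.2,0,1],
    [-0.5,0,0,0,1],
    [-0.5,0,0,0,1],
    [-0.3,0,0,0,1],
    [-0.2,0,0,0,1]
  ]
}}

```text
time_s: 4.65
eef_pos: [0.5164, 0.1923, 0.0304]
tcp_rot: [2.144, 2.296, -0.0]
force: [0.6, 0.1, 0.1]
finger_gap: 0.0002
finger_force: 0.0
```

{"method": "carry_out", "body": {
  "rows": [
    [-0.2,0,0,0,1],
    [-0.3,0,0,0,1],
    [-0.3,0,0,0,1],
    [-0.3,0,0,0,1],
    [-0.3,0,0,0,1]
  ]
}}

```text
time_s: 5.15
eef_pos: [0.5182, 0.1652, 0.0303]
tcp_rot: [-2.142, -2.298, -0.0]
force: [0.7, 0.8, 1.4]
finger_gap: 0.0001
finger_force: 0.5
```

{"method": "carry_out", "body": {
  "rows": [
    [-0.3,0,0,0,1],
    [-0.3,0,0,0,1],
    [-0.3,0,0,0,1],
    [-0.3,0,0,0,1],
    [-0.2,0,0,0,1]
  ]
}}

```text
time_s: 5.65
eef_pos: [0.5202, 0.1369, 0.0303]
tcp_rot: [2.143, 2.297, -0.0]
force: [-0.1, 0.4, 0.9]
finger_gap: 0.0
finger_force: 0.5
```

```bash
cat > look.py <<'E'
from rig import manip, eyes
from h import *
import sys
np.set_printoptions(precision=4,suppress=True)
s=manip.sense();print(s["eef_pos"],s["tcp_rot"],s["force"])
for n in("top","scene"):
    c=eyes.read_camera(n)
    for k in blobs(c["img"],(8,110,120),(21,255,255),300):
        if n=="top" and cen(k)[1]>205 or n=="scene" and 260<cen(k)[0]<345:
            q=cv2.approxPolyDP(k,0.03*cv2.arcLength(k,True),True)[:,0]
            for p in q: print(n,p,"z3",ray(c,p,.003)[:2],"z29",ray(c,p,.029)[:2])
    for k in blobs(c["img"],(24,90,150),(34,255,255),30):
        if cv2.contourArea(k)<300: print(n,"dot",cv2.contourArea(k),cen(k),ray(c,cen(k),.101)[:2])
    if len(sys.argv)>1: cv2.imwrite(f"pics/{sys.argv[1]}_{n}.png",cv2.resize(c["img"][150:380,200:480,::-1],None,fx=2.5,fy=2.5,interpolation=3))
E
python3 look.py a
```

```text
[0.5202 0.1369 0.0303] [ 2.143   2.2971 -0.0004] [-0.0984  0.3541  0.8555]
top [340 235] z3 [0.5507 0.0631] z29 [0.547  0.0643]
top [358 258] z3 [0.5033 0.0247] z29 [0.5005 0.0267]
top [368 258] z3 [0.5038 0.0038] z29 [0.501  0.0063]
top [369 235] z3 [0.5522 0.0023] z29 [0.5485 0.0048]
top dot 93.5 (384.0142602495543, 240.3761140819964) [ 0.5284 -0.0174]
scene [311 236] z3 [0.4856 0.1391] z29 [0.4968 0.1236]
scene [292 263] z3 [0.4944 0.0559] z29 [0.5054 0.0424]
scene [297 295] z3 [ 0.551  -0.0025] z29 [ 0.5606 -0.0145]
scene [329 247] z3 [0.5358 0.1377] z29 [0.5458 0.1222]
scene dot 93.0 (281.2813620071684, 268.3243727598566) [ 0.5262 -0.0169]
scene dot 102.0 (406.66830065359477, 3.107843137254902) [0.2638 0.928 ]
```

{"method": "carry_out", "body": {
  "rows": [
    [-0.25,0,0,0,1],
    [-0.25,0,0,0,1],
    [-0.25,0,0,0,1],
    [-0.25,0,0,0,1],
    [-0.2,0,0,0,1]
  ]
}}

```text
time_s: 6.25
eef_pos: [0.5218, 0.1131, 0.0302]
tcp_rot: [2.143, 2.297, -0.0]
force: [0.1, -0.1, -0.6]
finger_gap: -0.0001
finger_force: 0.3
```

{"method": "carry_out", "body": {
  "rows": [
    [-0.1,0,0,0,1],
    [-0.1,0,0,0,1],
    [-0.05,0,0,0,1],
    [0,0,0,0,1]
  ]
}}

```text
time_s: 6.65
eef_pos: [0.5222, 0.1087, 0.0303]
tcp_rot: [2.142, 2.298, -0.0]
force: [0.2, 0.3, 0.2]
finger_gap: -0.0
finger_force: 0.0
```

{"method": "carry_out", "body": {
  "rows": [
    [-0.05,0,0,0,1],
    [-0.05,0,0,0,1],
    [-0.05,0,0,0,1]
  ]
}}

```text
time_s: 6.95
eef_pos: [0.5223, 0.1059, 0.0303]
tcp_rot: [-2.142, -2.298, -0.0]
force: [0.3, 0.6, 0.2]
finger_gap: -0.0001
finger_force: 0.3
```

{"method": "carry_out", "body": {
  "rows": [
    [-0.05,0,0,0,1],
    [-0.05,0,0,0,1],
    [-0.05,0,0,0,1]
  ]
}}

```text
time_s: 7.25
eef_pos: [0.5226, 0.1028, 0.0303]
tcp_rot: [2.142, 2.298, 0.0]
force: [0.8, 1.4, 0.5]
finger_gap: 0.0
finger_force: 0.4
```

{"method": "carry_out", "body": {
  "rows": [
    [-0.05,0,0,0,1],
    [-0.05,0,0,0,1],
    [-0.05,0,0,0,1]
  ]
}}

```text
time_s: 7.55
eef_pos: [0.5228, 0.1004, 0.0303]
tcp_rot: [-2.142, -2.298, -0.001]
force: [0.2, 4.4, 0.8]
finger_gap: 0.0001
finger_force: 2.0
```

{"method": "carry_out", "body": {
  "rows": [
    [-0.03,0,0,0,1],
    [0,0,0,0,1]
  ]
}}

```text
time_s: 7.75
eef_pos: [0.5228, 0.1, 0.0303]
tcp_rot: [-2.141, -2.298, -0.001]
force: [-0.7, 5.1, -0.2]
finger_gap: -0.0004
finger_force: 2.5
```

{"method": "carry_out", "body": {
  "rows": [
    [-0.02,0,0,0,1],
    [0,0,0,0,1]
  ]
}}

```text
time_s: 7.95
eef_pos: [0.5229, 0.0998, 0.0303]
tcp_rot: [-2.141, -2.298, -0.001]
force: [-0.3, 5.7, -0.1]
finger_gap: -0.0004
finger_force: 2.8
```

```bash
python3 look.py b
```

```text
[0.5229 0.0998 0.0303] [-2.141  -2.2983 -0.0013] [-0.2669  5.6938 -0.1221]
top dot 93.5 (384.0142602495543, 240.3761140819964) [ 0.5284 -0.0174]
scene [301 247] z3 [0.4852 0.1016] z29 [0.4964 0.087 ]
scene [291 263] z3 [0.4926 0.0546] z29 [0.5036 0.0412]
scene [298 288] z3 [0.5426 0.0125] z29 [0.5524 0.0001]
scene [287 308] z3 [ 0.5526 -0.0393] z29 [ 0.5622 -0.0504]
scene [321 258] z3 [0.5383 0.1032] z29 [0.5482 0.0886]
scene dot 93.0 (281.2813620071684, 268.3243727598566) [ 0.5262 -0.0169]
scene dot 109.5 (407.1674277016742, 3.263318112633181) [0.2654 0.9282]
```

{"method": "carry_out", "body": {
  "rows": [
    [0.2,0,0,0,1],
    [0.4,0,0,0,1],
    [0.4,0,-0.5,0,1],
    [0,0,-1,0,1],
    [0,0,-1,0,1]
  ]
}}

```text
time_s: 8.55
eef_pos: [0.5211, 0.1195, 0.0812]
tcp_rot: [-2.141, -2.299, 0.001]
force: [0.1, -1.3, -0.8]
finger_gap: -0.0001
finger_force: 0.0
```

{"method": "carry_out", "body": {
  "rows": [
    [0,0,-1,0,1],
    [0,0,-1,0,1],
    [0,0,-1,0,1],
    [0,0,-0.7,0,1],
    [0,0,0,0,1]
  ]
}}

```text
time_s: 9.05
eef_pos: [0.5224, 0.1194, 0.1568]
tcp_rot: [2.141, 2.296, 0.005]
force: [-0.8, -0.2, -0.4]
finger_gap: -0.0003
finger_force: 0.0
```

{"method": "carry_out", "body": {
  "rows": [
    [-1,0,0,0,1],
    [-1,0,0,0,1],
    [-1,0,0,0,1],
    [-1,0,0,0,1],
    [-1,0,0,0,1]
  ]
}}

```text
time_s: 9.55
eef_pos: [0.5279, 0.0184, 0.1537]
tcp_rot: [-2.142, -2.298, 0.001]
force: [-0.0, -1.1, -0.4]
finger_gap: 0.0002
finger_force: 0.0
```

{"method": "carry_out", "body": {
  "rows": [
    [-1,-0.18,0,0,1],
    [-0.8,0,0,0,1],
    [0,0,0,0,1],
    [0,0,0,0,1]
  ]
}}

```text
time_s: 9.95
eef_pos: [0.5271, -0.0167, 0.1539]
tcp_rot: [-2.142, -2.297, 0.0]
force: [0.6, 1.0, 1.0]
finger_gap: -0.0001
finger_force: 0.0
```

```bash
python3 look.py c
```

```text
[ 0.5271 -0.0167  0.1539] [-2.1424 -2.2966  0.0005] [0.6076 0.9822 0.9832]
top [327 235] z3 [0.55   0.0903] z29 [0.5463 0.091 ]
top [328 259] z3 [0.4996 0.0871] z29 [0.4969 0.0879]
top [368 257] z3 [0.5059 0.0039] z29 [0.5031 0.0063]
top [370 234] z3 [0.5544 0.0003] z29 [0.5506 0.0028]
scene [320 256] z3 [0.5334 0.1063] z29 [0.5434 0.0916]
scene [305 250] z3 [0.4972 0.1002] z29 [0.5081 0.0857]
scene [291 263] z3 [0.4926 0.0546] z29 [0.5036 0.0412]
scene [298 288] z3 [0.5426 0.0125] z29 [0.5524 0.0001]
scene [287 308] z3 [ 0.5526 -0.0393] z29 [ 0.5622 -0.0504]
scene dot 47.0 (280.77304964539, 269.2659574468085) [ 0.5267 -0.0193]
scene dot 102.0 (408.954248366013, 3.4983660130718954) [0.2702 0.9302]
```

{"method": "carry_out", "body": {
  "rows": [
    [0,0,0.7,0,1],
    [0,0,0.6,0,1],
    [0,0,0.2,0,1],
    [0,0,0.1,0,1],
    [0,0,0,0,1]
  ]
}}

```text
time_s: 10.55
eef_pos: [0.5273, -0.017, 0.1221]
tcp_rot: [-2.142, -2.298, 0.001]
force: [0.5, 0.2, 1.1]
finger_gap: -0.0004
finger_force: 0.0
```

{"method": "carry_out", "body": {
  "rows": [
    [0,0,0.05,0,1],
    [0,0,0,0,1]
  ]
}}

```text
time_s: 10.75
eef_pos: [0.5275, -0.0172, 0.1215]
tcp_rot: [2.142, 2.297, 0.001]
force: [-0.0, -0.3, 0.3]
finger_gap: -0.0002
finger_force: 0.0
```

{"method": "carry_out", "body": {
  "rows": [
    [0,0,0.05,0,1],
    [0,0,0.02,0,1],
    [0,0,0,0,1]
  ]
}}

```text
time_s: 11.05
eef_pos: [0.5275, -0.0172, 0.1201]
tcp_rot: [2.142, 2.297, 0.0]
force: [0.2, 1.1, 2.7]
finger_gap: 0.0
finger_force: 1.2
```

{"method": "carry_out", "body": {
  "rows": [
    [0,0,0.03,0,1],
    [0,0,0.02,0,1],
    [0,0,0,0,1],
    [0,0,0,0,1]
  ]
}}

```text
time_s: 11.45
eef_pos: [0.5276, -0.0171, 0.1199]
tcp_rot: [2.142, 2.297, 0.001]
force: [-1.5, -0.9, 11.2]
finger_gap: -0.0003
finger_force: 5.6
```

Pressing with 11 N moved the dot only 0.2 mm, so the corner is carried. I'll ease off to a gentle press and check the view.

{"method": "carry_out", "body": {
  "rows": [
    [0,0,-0.017,0,1],
    [0,0,0,0,1],
    [0,0,0,0,1],
    [0,0,0,0,1]
  ]
}}

```text
time_s: 11.85
eef_pos: [0.5275, -0.0171, 0.12]
tcp_rot: [2.142, 2.297, 0.001]
force: [-1.2, -1.1, 8.9]
finger_gap: 0.0
finger_force: 4.3
```

```bash
python3 look.py d
```

```text
[ 0.5275 -0.0171  0.12  ] [2.1421 2.2973 0.001 ] [-1.2437 -1.0534  8.8789]
top [327 235] z3 [0.55   0.0903] z29 [0.5463 0.091 ]
top [328 259] z3 [0.4996 0.0871] z29 [0.4969 0.0879]
top [368 257] z3 [0.5059 0.0039] z29 [0.5031 0.0063]
top [370 234] z3 [0.5544 0.0003] z29 [0.5506 0.0028]
top dot 74.5 (305.72035794183444, 303.88366890380314) [0.4029 0.1305]
scene [319 256] z3 [0.5316 0.105 ] z29 [0.5417 0.0904]
scene [311 253] z3 [0.5127 0.1013] z29 [0.5232 0.0868]
scene [295 265] z3 [0.5028 0.0555] z29 [0.5136 0.042 ]
scene [298 288] z3 [0.5426 0.0125] z29 [0.5524 0.0001]
scene [287 308] z3 [ 0.5526 -0.0393] z29 [ 0.5622 -0.0504]
scene [318 267] z3 [0.5465 0.0802] z29 [0.5562 0.0662]
scene dot 113.0 (406.7079646017699, 3.0368731563421827) [0.2637 0.9284]
```

View pics/d_scene.png

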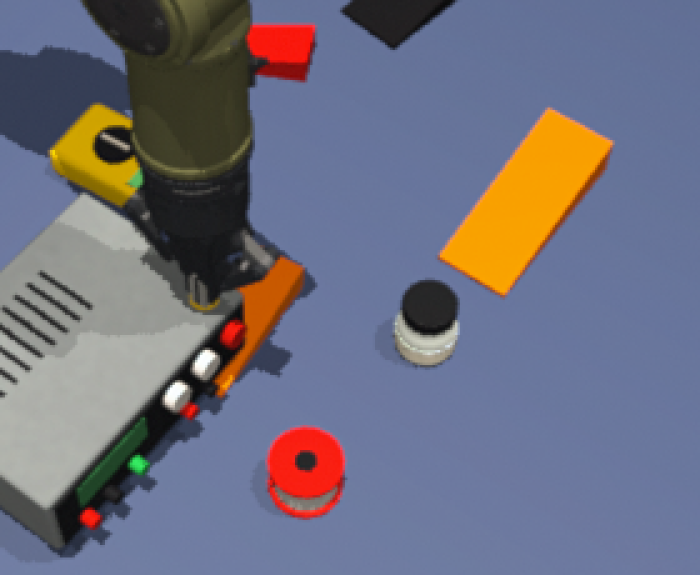

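View pics/d_top.png

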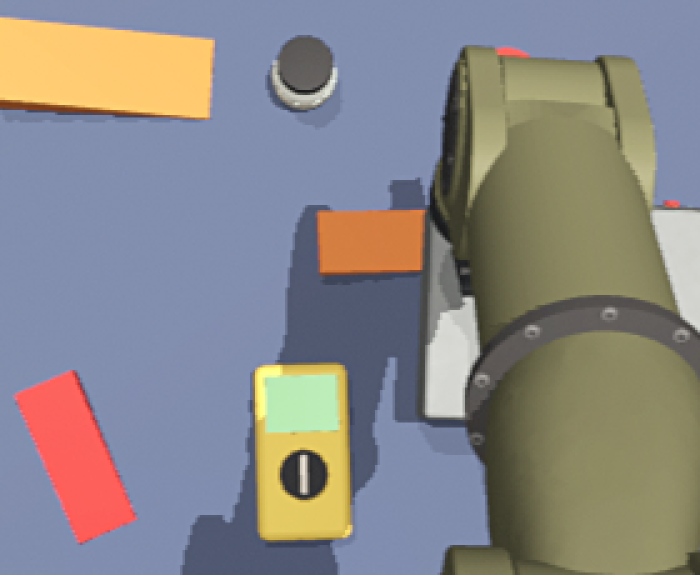

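The views show the fingertips on the dot (scene crop 203,300). The wedge lies under that corner, with its back end at top crop (318,240) and its thin end out under the panel at scene crop (225,388). The supply has not moved and the other things are untouched. Handing in.

```bash
python3 -c "
from rig import ticket
print(ticket.close_job())"
```

```text
the job is handed in; nothing more can be done
None
```

The small orange wedge is pushed under the short foot until it jammed (about 5.7 N), an 11 N press moved the dotted corner only about 0.2 mm, and the job was handed in with the fingertips holding it at about 9 N; no verdict came back.

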